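# Seat the cuvette under the push-latch cover of the colorimeter

### The job

Press the free edge of the colorimeter's blue cover so that its push latch lets go and it swings open, then push the orange-capped cuvette fully down into its well with a fingertip. Finally swing the cover shut and press it down so that it latches and stays closed. Only press and push: do not pull the cuvette up, and leave the other things on the bench where they are.

Things in the scene. Friction and masses are not known exactly. Their poses are not given: they have to be found in the camera images.
- meter: Fixed grey bench colorimeter with a blue foot band, 240 (x) by 170 (y) by 75 mm high; origin at the centre of its underside, z up. Display and keys at its -x end. The blue cover, hinged on its left (+y) side, hides a compartment centred at x +30 mm: a recess 92 mm in x, y -32 to +34 mm, floor 50 mm above the bench. A small vial stands on the deck at the display end.
- cover (a joint): Cover angle (rad). 0: latched shut; 1.75: open, leaning just past upright to meter +y, held by its spring; -0.07: pressed in to its stop. Push-push latch: each full press of the free edge (in to the stop, 6 mm down) and release changes state. If latched it springs open in about 2 s; if swung down from open it rises to 0 and stays latched. A part press changes nothing.
- cover_hinge (a point): Point on the hinge axis, half-way along it, fixed to the meter at x +30, y +40, 83 mm above the bench; has the meter's axes, and the hinge runs along x. Closed, the cover is a blue plate 100 (x) by 92 mm, 6 mm thick, reaching from the hinge towards -y, its underside level with the axis. To shut it, push its outer face over from the +y side (2 to 4 N at the edge), then down.
- cover_pad (a point): Centre of the white round press mark (22 mm) on the cover's outer face, 78 mm from the hinge axis, 14 mm from the free edge, 89 mm above the bench when shut: press here, slowly, until it stops firmly (3 to 10 N). Moves with the cover; z is the outer face's normal (up when shut). As the cover springs up it follows the finger, so leave towards meter -y and up.
- cuvette (a joint): How far the cuvette is pushed into its well (m): 0 to 0.003 at the start, 0.010 is fully home on a hard stop; negative means pulled up. A clip holds it by friction: it takes about 4 N to slide, and it stays where it is left.
- cuvette_top (a point): Centre of the flat top of the cuvette's orange round cap (18 mm across, 10 mm tall), at meter x = +30, y = -2 mm. It is 70 mm above the bench when the joint reads 0 and 60 mm when fully home, that is 10 mm above the compartment's floor. The cover hides it until opened.
- vial: Small amber vial with a white lid, 20 mm across, 42 mm tall, standing on the meter's deck at the display end; origin at its underside. Leave alone.
- beaker_a: Clear plastic beaker, 90 mm across, 115 mm tall; origin at its underside. Leave alone.
- beaker_b: Clear plastic beaker, 84 mm across, 105 mm tall; origin at its underside. Leave alone.
- jar: White screw-top jar, 68 mm across, 70 mm tall; origin at its underside. Leave alone.
- dish: Black shallow dish, 72 mm across, 20 mm tall; origin at its underside. Leave alone.
- wash_bottle: White wash bottle with a red top, 72 mm across, 180 mm tall; origin at its underside. Leave alone.
- cuvette_box: Cardboard box 80 by 60 by 30 mm; origin at its underside. Leave alone.

How it is judged:
On the way, in this order (a step that is already met when the one before it is completed fails the run):
1. the cover has sprung open with the cuvette not yet home (value of joint cover above 1.2 rad and value of joint cuvette below 0.006 m), for 0.1 s.
2. the cuvette is pushed fully home while the cover is open (value of joint cuvette above 0.0085 m and value of joint cover above 0.8 rad), for 0.1 s.
3. the cover is pressed in past flush to latch it (value of joint cover below -0.02 rad), for 0.05 s.
At the end, for the whole second after the job is handed in: The cover is latched shut by itself (within 0.04 rad of closed, at rest) and the cuvette is within 1.5 mm of fully home (value of joint cover between -0.04 and 0.04 rad and velocity of joint cover below 0.05 rad/s and value of joint cuvette above 0.0085 m); the robot touches nothing.
It fails at once if the cuvette is pulled up out of its well (value of joint cuvette below -0.005 m).
It fails at once if a bystander is lifted, carried, pushed away or knocked over (distance of any of vial, beaker_a, beaker_b, jar, dish, wash_bottle, cuvette_box from where it was at the start of the episode above 0.03 m or angle between any of vial, beaker_a, beaker_b, jar, wash_bottle's own z axis and vertical above 0.6 rad).
It also fails if it takes over 64 s, if anything falls off the work surface, if the arm or the gripper's body presses on something with over 40 N, if the wrist force passes 120 N, or if a joint passes its speed limit or range.

### The arm

A 6-joint arm with a two-finger parallel gripper is mounted at the origin on the work surface. World frame = base frame: x ahead of the robot, y to its left, z up, the work surface at z = 0. Lengths are in m, angles in rad, forces in N, time in s.
With the tool pointing down it reaches from about 0.425 to 0.95 m from the base axis. Payload 3.5 kg.
Tool frame: the origin (TCP) lies on the centre line of the jaws, within the pads' length; the fingertips stand 14 mm ahead of it and the grasp point (between the pads) lies 5 mm behind it (ctrl.finger_overhang is the distance from the TCP to the fingertips, in m); z points along the fingers, y is the line along which they close (so a half turn about z gives the same grasp; the last joint's range is limited). The gripper opens to 85 mm and grips with 20 to 120 N. Pads are 22 mm wide; open, the fingers measure 114 mm over their backs; the gripper's body (76 mm by 85 mm) begins 54 mm behind the grasp point. The pads swing forward as they close: fully open they stand 13 mm farther back than shut.
Start: joints at [1.19, 0.286, 1.577, -0, 1.279, -0.15], TCP at [0.154, 0.657, 0.245] pointing down, gripper open.
Joint ranges: [-2.77, 2.77], [-0.9, 2.22], [0.21, 2.48], [-1.53, 4.67], [0.24, 2.81], [-2.84, 2.84]. Speed limits (rad/s): [2.79, 2.79, 3.14, 3.14, 3.14, 3.14].

### API

Orientations are given as a unit quaternion [x, y, z, w].
In Python, from plant import ctrl gives the robot as it stands.
- The arm moves only by the tool send_rows, never from a script. Its argument "moves" is text: rows parted by semicolons, each of 7 numbers parted by spaces: the turn, a rotation vector about the tool's x, y, z in units of 360 degrees (1.0 is 360 degrees), then the shift along the tool's x, y, z in units of 20 cm (1.0 is 20 cm), then the gripper's target within -1 to 1 (fully open at 1, half-way at 0, shut at -1). A call has 1 to 12 rows; each row is the pose to reach, as a shift and turn from the pose commanded when the call began, along the tool's axes at that moment, turning the shorter way round; what a row does not reach only later rows make up. A row lasts 1/8 s, in which the tool goes at most 62.5 mm and 10.7 degrees, less where a joint would pass 70% of its speed; a pose out of reach is approached as far as the arm can. A call with a number of a shift or a turn outside -1 to 1 is refused whole. A call with a gripper value outside its range is refused whole. The fingers move at their own pace and stop on an object; "newtons" is the grip in N (left out, the last holds). Time passes only in rows, so rows that repeat a pose let the fingers close. It gives the time, the measured TCP pose, the force, the opening and the grip force at its end, in the units of the state.
- ctrl.get_state(): the state, without advancing time (a new reading comes with each control period).
- ctrl.read_camera(name): name is "side" or "top" or "wrist"; returns a dict with "image" (400x640x3 uint8, red, green, blue), "fovy" (degrees; the focal length in pixels is half the picture's height over the tangent of half this angle, whatever the lens; pixels are square), "cx", "cy" (the principal point, pixels), "extrinsics" (4x4, takes a point from camera to world coordinates). Camera axes: x right, y up, looking along -z (the intrinsics and any distortion apply to the point x, -y, -z); pixel columns grow to the right and rows downward; lengths in m; the calibration is good to about 2 mm. The wrist camera is an equidistant fisheye: a pixel r from the principal point sees the ray r / f radians off the axis. A picture is of the moment at which its call begins. There is no depth.
- ctrl.sign_off(): hands the job in; it is judged then, once.
The state is a dict: "time": time; "qpos": joint angles; "dq": joint speeds; "joint_efforts": joint torques, N m; "eef_pos": TCP position; "tcp_rot": TCP orientation; "contact_force": force on the tool from outside, world axes, zero at the start; "wrist_torque": the same for the moment, N m; "opening": opening from 0.0 (shut) to 1.0 (fully open); "finger_force": force on a finger pad.
Only numpy, scipy, OpenCV 4.12 (cv2) and the standard library are available. Lean on these libraries where they do the work, as an engineer would, in place of code of your own. Each camera call takes 0.05 s, during which the arm holds its last target. There are 200 camera calls.

## Working session

There is one attempt and no reset: what is moved stays moved. The work goes in short steps, Python scripts to look and compute and a tool call to move; the robot and the scene stay as the last step left them, time stands still between calls to the robot, and variables do not carry over. Pictures are saved under pics/ and viewed, at most 10 in all, crops included, and the job is handed in when it is done.

Besides the shell and the picture viewer there is one more tool, called after "Request:" as name(argument=value, ...) on one line, values as JSON. send_rows: Moves the arm, as the interface text tells. Its arguments: {"type":"object","properties":{"moves":{"type":"string"},"newtons":{"type":"number"}},"required":["moves"]}

```bash
mkdir -p pics; cat > h.py <<'E'
import numpy as np, cv2
from plant import ctrl
def shot(n):
    c=ctrl.read_camera(n); cv2.imwrite(f'pics/{n}_{ctrl.get_state()["time"]:.2f}.png',c['image'][:,:,::-1]); return c
def ray(c,u,v):
    E=np.array(c['extrinsics']); f=200/np.tan(np.radians(c['fovy'])/2)
    d=np.array([(u-c['cx'])/f,-(v-c['cy'])/f,-1.]); return E[:3,3],E[:3,:3]@d
def onz(c,u,v,z):
    o,d=ray(c,u,v); return o+d*(z-o[2])/d[2]
E
python3 - <<'E'
from h import *
for n in('top','side'):
    c=shot(n); print(n,c['fovy'],c['cx'],c['cy'],np.round(c['extrinsics'],3).tolist(),[k for k in c])
print(ctrl.get_state())
E
ls pics
```

```text
top 44.92083482977223 318.0288527327655 200.34854430995563 [[-0.021, 0.998, -0.066, 0.459], [-1.0, -0.021, -0.006, -0.0], [-0.008, 0.066, 0.998, 1.432], [0.0, 0.0, 0.0, 1.0]] ['image', 'fovy', 'cx', 'cy', 'extrinsics']
side 49.79475066415293 316.0041977366171 199.80885680805855 [[0.937, 0.2, -0.285, 0.27], [-0.348, 0.513, -0.784, -0.856], [-0.011, 0.835, 0.551, 0.709], [0.0, 0.0, 0.0, 1.0]] ['image', 'fovy', 'cx', 'cy', 'extrinsics']
{'time': 0.1, 'qpos': array([ 1.19001590e+00,  2.87122864e-01,  1.57800771e+00, -5.84510482e-06,
        1.27865790e+00, -1.49975816e-01]), 'dq': array([-0.00152266, -0.00403081, -0.00348124, -0.00175911,  0.00107285,
       -0.00055129]), 'joint_efforts': array([ 6.30588038e-04, -4.07301199e+01, -2.93698597e+01, -8.34039474e-05,
        3.47433161e-03,  7.01611270e-06]), 'eef_pos': array([0.1541568 , 0.65657794, 0.24406736]), 'tcp_rot': array([ 1.15145416e-01,  9.93348040e-01, -1.06020861e-03, -2.85253281e-04]), 'contact_force': array([-0.48555611,  0.68120818,  1.55168035]), 'wrist_torque': array([-0.06397331, -0.00856269, -0.02702539]), 'finger_force': 0.0, 'opening': 0.9972800408762009}
side_0.10.png
top_0.05.png
```

View pics/top_0.05.png

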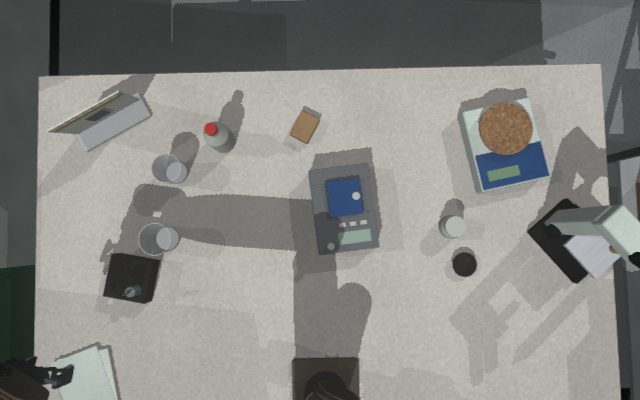

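View pics/side_0.10.png

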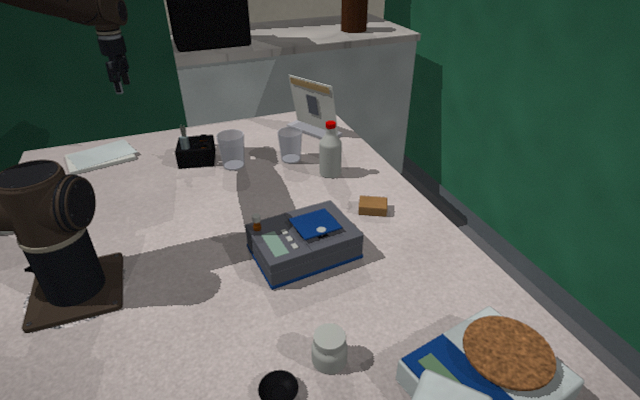

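The top view shows the meter at about (345,208), with the display towards the robot. The blue cover centre is near (346,196) and the white pad at (357,196). The hinge is on the left, and the bystanders are well clear except the vial at (330,245).

```bash
python3 - <<'E'
from h import *
c=shot('top'); s=shot('side')
def blob(m,x0,x1,y0,y1):
    k=np.zeros(m.shape,np.uint8); k[y0:y1,x0:x1]=m[y0:y1,x0:x1]; return k
im=c['image'].astype(int)
b=blob((im[:,:,2]>im[:,:,0]+40),315,375,165,225)
cs=max(cv2.findContours(b,cv2.RETR_EXTERNAL,2)[0],key=cv2.contourArea)
r=cv2.minAreaRect(cs); P=np.array([onz(c,*p,.089) for p in cv2.boxPoints(r)])
print('cover',r,P.round(4).tolist(),P.mean(0), [np.linalg.norm(P[i]-P[i-1]).round(4) for i in range(4)])
w=blob(im.min(2)>130,348,366,188,205); m=cv2.moments(w,True); u=(m['m10']/m['m00'],m['m01']/m['m00'])
print('pad top',u,m['m00'],onz(c,*u,.089))
im=s['image'].astype(int)
w=blob(im.min(2)>130,310,334,224,238); m=cv2.moments(w,True); u=(m['m10']/m['m00'],m['m01']/m['m00'])
print('pad side',u,m['m00'],onz(s,*u,.089))
# meter outline in top: grey dark
crop=cv2.resize(c['image'][130:270,290:400,::-1],None,fx=4,fy=4,interpolation=2); 
crop2=cv2.resize(s['image'][190:290,235:375,::-1],None,fx=4,fy=4,interpolation=2)
a=np.zeros((560,440+0,3),np.uint8); a[:]=crop; cv2.imwrite('pics/crop_top.png',a); cv2.imwrite('pics/crop_side.png',crop2)
E
```

```text
cover ((344.3587341308594, 197.08364868164062), (35.35270690917969, 32.67969512939453), 82.56858825683594) [[0.5995, -0.0143, 0.089], [0.6094, -0.1049, 0.089], [0.5113, -0.115, 0.089], [0.5015, -0.0249, 0.089]] [ 0.55541663 -0.06479199  0.089     ] [np.float64(0.0985), np.float64(0.0911), np.float64(0.0986), np.float64(0.0907)]
pad top (355.6326530612245, 195.46938775510205) 49.0 [ 0.55913162 -0.09625178  0.089     ]
pad side (320.81081081081084, 229.02702702702703) 37.0 [ 0.55771275 -0.09497272  0.089     ]
```

View pics/crop_top.png

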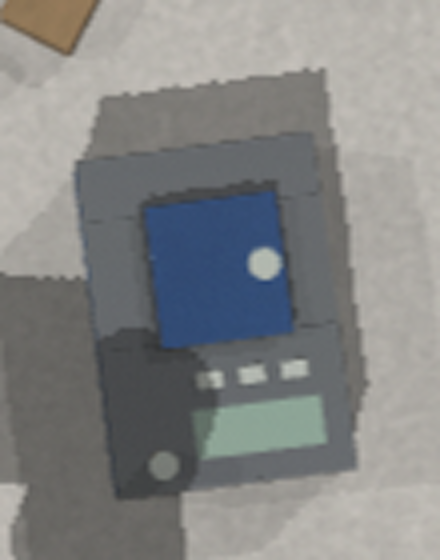

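Request:
send_rows(moves="0 0 -0.054 -0.9 -0.59 0 -1;0 0 -0.054 -0.9 -0.59 0 -1;0 0 -0.054 -0.9 -0.59 0 -1;0 0 -0.054 -0.9 -0.59 0 -1;0 0 -0.054 -0.9 -0.59 0 -1")

```text
time: 0.82
eef_pos: [0.3039, 0.4997, 0.2452]
tcp_rot: [-0.052, 0.999, -0.0, -0.0]
contact_force: [0.5, 0.1, 0.4]
opening: 0.003
finger_force: 0.0
```

Request:
send_rows(moves="0 0 0 -0.5 -1 0 -1;0 0 0 -0.5 -1 0 -1;0 0 0 -0.5 -1 0 -1;0 0 0 -0.5 -1 0 -1")

```text
time: 1.32
eef_pos: [0.4243, 0.312, 0.2454]
tcp_rot: [-0.054, 0.999, 0.0, 0.0]
contact_force: [0.4, 0.6, 0.4]
opening: -0.0
finger_force: 0.0
```

Request:
send_rows(moves="0 0 0 -0.45 -1 0 -1;0 0 0 -0.45 -1 0 -1;0 0 0 -0.45 -1 0 -1;0 0 0 -0.45 -1 0 -1")

```text
time: 1.82
eef_pos: [0.536, 0.1226, 0.2453]
tcp_rot: [-0.054, 0.999, 0.0, 0.0]
contact_force: [-0.3, -0.4, -0.2]
opening: -0.001
finger_force: 0.0
```

Request:
send_rows(moves="0 0 0 0 -1 0 -1;0 0 0 0 -1 0 -1;0 0 0 0 -1 0 -1;0 0 0 0 -1 0 -1;0 0 0 0 -1 0 -1;0 0 0 0 -1 0 -1")

```text
time: 2.58
eef_pos: [0.5564, -0.073, 0.2451]
tcp_rot: [-0.055, 0.998, 0.0, -0.0]
contact_force: [0.6, -0.2, 0.7]
opening: 0.002
finger_force: 0.0
```

Request:
send_rows(moves="0 0 0 0 -0.115 0.4 -1;0 0 0 0 -0.115 0.63 -1;0 0 0 0 -0.115 0.63 -1;0 0 0 0 -0.115 0.63 -1")

```text
time: 3.08
eef_pos: [0.56, -0.0968, 0.121]
tcp_rot: [-0.055, 0.998, -0.0, 0.001]
contact_force: [0.8, -0.7, 1.1]
opening: 0.002
finger_force: 0.0
```

```bash
python3 - <<'E'
from h import *
s=shot('side');t=shot('top');st=ctrl.get_state();print(st['time'],st['eef_pos'],st['contact_force'],ctrl.finger_overhang)
a=cv2.resize(s['image'][120:290,225:385,::-1],None,fx=3,fy=3,interpolation=2);b=cv2.resize(t['image'][130:270,290:400,::-1],None,fx=2.5,fy=2.5)
o=np.zeros((510,760,3),np.uint8);o[:,:480]=a;o[:350,485:760]=b;cv2.imwrite('pics/v4.png',o)
E
```

```text
3.175 [ 0.56124938 -0.09763238  0.12299192] [ 0.03213234 -1.45496225  0.30721152] 0.014
```

View pics/v4.png

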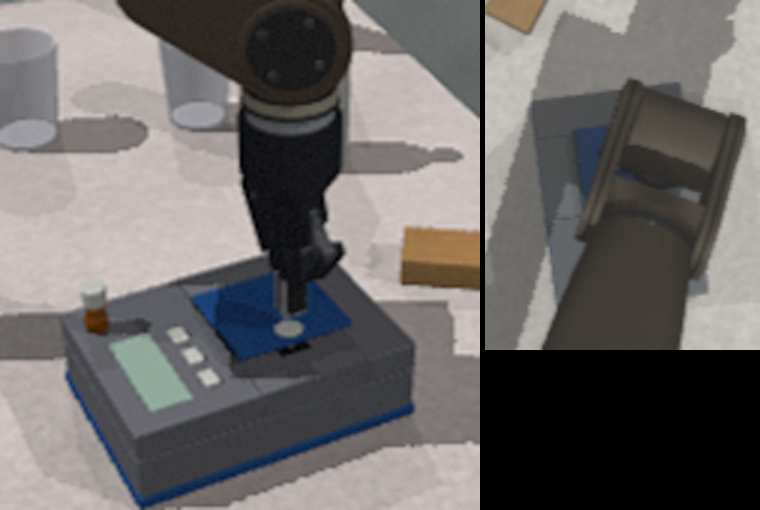

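Request:
send_rows(moves="0 0 0 0 0 0.06 -1;0 0 0 0 0 0.07 -1;0 0 0 0 0 0.08 -1;0 0 0 0 0 0.085 -1;0 0 0 0 0 0.09 -1;0 0 0 0 0 0.095 -1;0 0 0 0 0 0.1 -1;0 0 0 0 0 0.1 -1")

```text
time: 4.18
eef_pos: [0.559, -0.0979, 0.0993]
tcp_rot: [-0.054, 0.999, -0.0, 0.0]
contact_force: [-0.9, 0.0, 2.2]
opening: 0.002
finger_force: 1.1
```

Request:
send_rows(moves="0 0 0 0 0 0.005 -1;0 0 0 0 0 0.01 -1;0 0 0 0 0 0.01 -1;0 0 0 0 0 0.01 -1")

```text
time: 4.68
eef_pos: [0.559, -0.0979, 0.0976]
tcp_rot: [-0.054, 0.999, -0.0, 0.0]
contact_force: [-1.4, -0.8, 5.0]
opening: -0.004
finger_force: 2.3
```

Request:
send_rows(moves="0 0 0 0 0 0.005 -1;0 0 0 0 0 0.01 -1;0 0 0 0 0 0.01 -1;0 0 0 0 0 0.01 -1")

```text
time: 5.18
eef_pos: [0.5592, -0.0979, 0.0969]
tcp_rot: [-0.054, 0.999, -0.0, -0.0]
contact_force: [-4.4, 0.3, 11.3]
opening: 0.0
finger_force: 5.3
```

Request:
send_rows(moves="0 0 0 0 -0.1 -0.1 -1;0 0 0 0 -0.35 -0.25 -1;0 0 0 0 -0.5 -0.6 -1;0 0 0 0 -0.5 -0.7 -1;0 0 0 0 -0.5 -0.7 -1;0 0 0 0 -0.5 -0.7 -1;0 0 0 0 -0.5 -0.7 -1;0 0 0 0 -0.5 -0.7 -1;0 0 0 0 -0.5 -0.7 -1;0 0 0 0 -0.5 -0.7 -1;0 0 0 0 -0.5 -0.7 -1;0 0 0 0 -0.5 -0.7 -1")

```text
time: 6.68
eef_pos: [0.5698, -0.1972, 0.2354]
tcp_rot: [-0.054, 0.999, -0.0, 0.0]
contact_force: [-0.6, 1.0, 0.2]
opening: 0.0
finger_force: 0.0
```

Request:
send_rows(moves="0 0 0 0 0 0 -1;0 0 0 0 0 0 -1;0 0 0 0 0 0 -1;0 0 0 0 0 0 -1;0 0 0 0 0 0 -1;0 0 0 0 0 0 -1;0 0 0 0 0 0 -1")

```text
time: 7.55
eef_pos: [0.5698, -0.1971, 0.2353]
tcp_rot: [-0.054, 0.999, -0.0, -0.0]
contact_force: [-0.5, -0.0, -0.1]
opening: -0.001
finger_force: 0.0
```

```bash
python3 - <<'E'
from h import *
s=shot('side');t=shot('top');st=ctrl.get_state();print(st['time'],st['eef_pos'],st['contact_force'])
a=cv2.resize(s['image'][120:290,225:385,::-1],None,fx=3,fy=3,interpolation=2);b=cv2.resize(t['image'][130:270,290:400,::-1],None,fx=2.5,fy=2.5)
o=np.zeros((510,760,3),np.uint8);o[:,:480]=a;o[:350,485:760]=b;cv2.imwrite('pics/v5.png',o)
for c,z in((t,.069),(s,.069)):
    im=c['image'].astype(int); m=((im[:,:,0]>im[:,:,2]+70)&(im[:,:,0]>130)).astype(np.uint8)
    n,_,S,C=cv2.connectedComponentsWithStats(m)
    for i in range(1,n):
        if S[i,4]>5:
            p=onz(c,*C[i],z); 
            if abs(p[0]-.555)<.06 and abs(p[1]+.06)<.06: print(C[i],S[i],p)
E
```

```text
7.65 [ 0.56977322 -0.19712131  0.23530066] [ 0.40870039  0.19840717 -0.07997943]
[342.52631579 197.63157895] [341 195   4   6  19] [ 0.55529663 -0.06056101  0.069     ]
[315.09090909 229.04545455] [312 227   6   6  22] [ 0.55393167 -0.06543454  0.069     ]
```

View pics/v5.png

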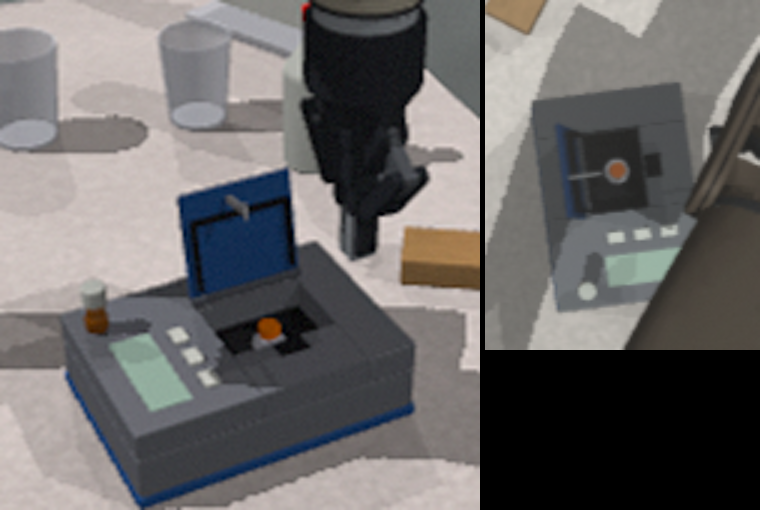

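The cover is open. A latch striker sticks out from its inner face towards the cuvette, with its tip near top (338,199) and side (308,192). I'll locate that tip before lowering the tool.

```bash
python3 - <<'E'
from h import *
t=ctrl.read_camera('top');s=ctrl.read_camera('side')
o1,d1=ray(t,338,199.2);o2,d2=ray(s,307.7,192.3)
k=np.linalg.lstsq(np.c_[d1,-d2],o2-o1,rcond=None)[0]
p,q=o1+k[0]*d1,o2+k[1]*d2;print(p,q)
ex=np.array([.994,.108,0]);ey=np.array([-.108,.994,0]);O=np.array([.5246,-.0615,0])
for v in((p+q)/2,):print((v-O)@ex,(v-O)@ey,v[2])
st=ctrl.get_state();P=st['eef_pos'];print(P,(P-O)@ex,(P-O)@ey)
E
```

```text
[ 0.54460362 -0.04432582  0.16516041] [ 0.54441462 -0.04427173  0.16514569]
0.021647399082762742 0.014947833655679187 0.16515304694695432
[ 0.56978069 -0.19713647  0.23533586] 0.030260869945316193 -0.13970217093177317
```

The striker tip is at meter y +15 mm, z 165 mm. I'll tilt the tool 30° with its body towards -y, so it stays clear of the striker.

Request:
send_rows(moves="-0.0833 0 0 0 0 0 -1;-0.0833 0 0 0 0 0 -1;-0.0833 0 0 0 0 0 -1;-0.0833 0 0 0 0 0 -1;-0.0833 0 0 0 0.48 0.3 -1;-0.0833 0 0 0 0.48 0.3 -1;-0.0833 0 0 0 0.48 0.3 -1;-0.0833 0 0 0 0.48 0.3 -1")

```text
time: 8.75
eef_pos: [0.56, -0.1015, 0.1764]
tcp_rot: [-0.053, 0.965, 0.257, -0.013]
contact_force: [-0.5, -0.4, 0.6]
opening: 0.002
finger_force: 0.0
```

```bash
python3 - <<'E'
from h import *
ex=np.array([.994,.108,0]);ey=np.array([-.108,.994,0]);O=np.array([.5246,-.0615,0])
from scipy.spatial.transform import Rotation as R
st=ctrl.get_state();P=st['eef_pos'];r=R.from_quat(st['tcp_rot']).as_matrix();T=P+.014*r[:,2]
print(P,r.round(3).tolist(),'tip',(T-O)@ex,(T-O)@ey,T[2])
E
```

```text
[ 0.5599524  -0.10152612  0.17640893] [[-0.994, -0.096, -0.053], [-0.109, 0.862, 0.495], [-0.002, 0.498, -0.867]] tip 0.03082797458334214 -0.03663940694891565 0.1642648119396528
```

Request:
send_rows(moves="0 0 0 0 0 0.25 -1;0 0 0 0 0 0.4 -1;0 0 0 0 0 0.4 -1;0 0 0 0 0 0.4 -1")

```text
time: 9.25
eef_pos: [0.5567, -0.0636, 0.1081]
tcp_rot: [-0.052, 0.965, 0.257, -0.012]
contact_force: [-0.5, 0.3, -0.4]
opening: -0.0
finger_force: 0.0
```

```bash
python3 - <<'E'
from h import *
s=shot('side');w=shot('wrist');st=ctrl.get_state();print(st['time'],st['eef_pos'],st['contact_force'])
a=cv2.resize(s['image'][150:270,245:375,::-1],None,fx=3.5,fy=3.5,interpolation=2);b=cv2.resize(w['image'][:,:,::-1],(336,210))
o=np.zeros((420,800,3),np.uint8);o[:,:455]=a;o[:210,460:796]=b;cv2.imwrite('pics/v6.png',o)
E
```

```text
9.35 [ 0.55671645 -0.06359369  0.10823047] [-0.23397427  0.97222277  0.51424046]
```

View pics/v6.png

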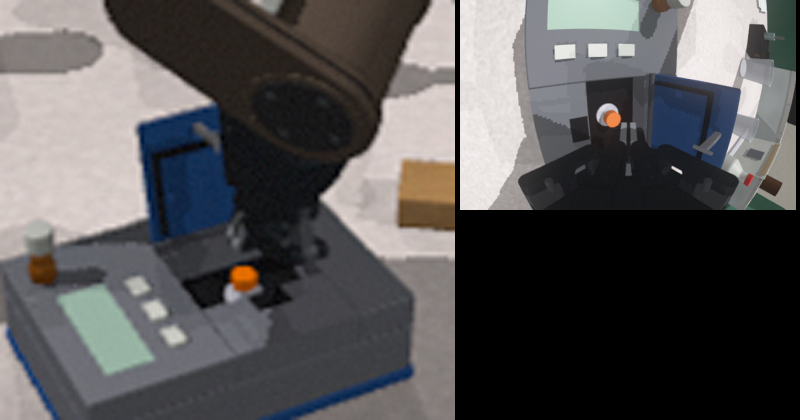

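```bash
python3 - <<'E'
from h import *
from scipy.spatial.transform import Rotation as R
def proj(c,p):
    E=np.array(c['extrinsics']);f=200/np.tan(np.radians(c['fovy'])/2);q=E[:3,:3].T@(p-E[:3,3]);return c['cx']-f*q[0]/q[2],c['cy']+f*q[1]/q[2]
def wproj(c,p):
    E=np.array(c['extrinsics']);f=200/np.tan(np.radians(c['fovy'])/2);q=E[:3,:3].T@(p-E[:3,3]);th=np.arctan2(np.hypot(q[0],q[1]),-q[2]);n=np.hypot(q[0],q[1]);return c['cx']+f*th*q[0]/n,c['cy']-f*th*q[1]/n
s=ctrl.read_camera('side');w=ctrl.read_camera('wrist');st=ctrl.get_state();P=st['eef_pos'];r=R.from_quat(st['tcp_rot']).as_matrix();T=P+.014*r[:,2]
C=np.array([.555,-.0605,.069])
a=cv2.resize(s['image'][200:255,280:350,::-1],None,fx=6,fy=6,interpolation=2);b=cv2.resize(w['image'][180:400,200:420,::-1],None,fx=1.6,fy=1.6)
for p,col in((T,(0,255,0)),(C,(255,255,0))):
    u=proj(s,p);v=wproj(w,p);print(u,v)
    cv2.circle(a,(int((u[0]-280)*6),int((u[1]-200)*6)),3,col,-1);cv2.circle(b,(int((v[0]-200)*1.6),int((v[1]-180)*1.6)),2,col,-1)
o=np.zeros((360,780,3),np.uint8);o[:330,:420]=a;o[:352,425:777]=b;cv2.imwrite('pics/v7.png',cv2.convertScaleAbs(o,alpha=1.6))
E
```

```text
(np.float64(314.23789864677536), np.float64(218.06085819910558)) (np.float64(319.1303586181796), np.float64(247.09546461701353))
(np.float64(314.8021472650526), np.float64(227.81165917583445)) (np.float64(289.98555523707654), np.float64(228.9259955348125))
```

View pics/v7.png

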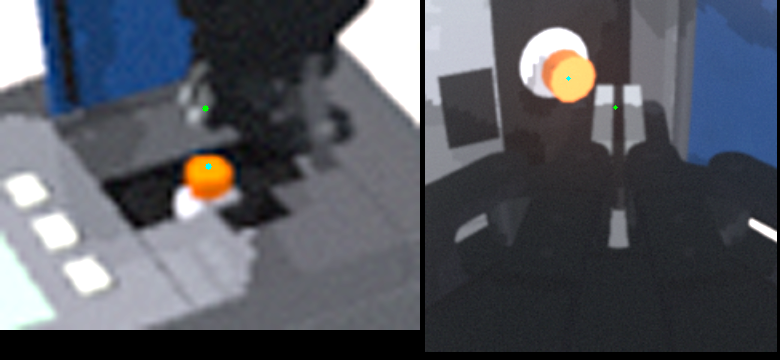

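The cap marker lands on the cap and the tip marker on the fingertips in both views, so the tip is above the cap. Next I press straight down.

Request:
send_rows(moves="0 0 0 0 -0.025 0.043 -1;0 0 0 0 -0.05 0.087 -1;0 0 0 0 -0.055 0.095 -1;0 0 0 0 -0.06 0.104 -1;0 0 0 0 -0.065 0.113 -1;0 0 0 0 -0.07 0.121 -1;0 0 0 0 -0.075 0.13 -1;0 0 0 0 -0.075 0.13 -1")

```text
time: 10.45
eef_pos: [0.5549, -0.0619, 0.0758]
tcp_rot: [-0.052, 0.965, 0.258, -0.014]
contact_force: [-1.2, -1.4, 2.5]
opening: -0.001
finger_force: 1.3
```

Request:
send_rows(moves="0 0 0 0 -0.005 0.009 -1;0 0 0 0 -0.005 0.009 -1;0 0 0 0 -0.01 0.017 -1;0 0 0 0 -0.01 0.017 -1")

```text
time: 10.95
eef_pos: [0.5551, -0.062, 0.0746]
tcp_rot: [-0.053, 0.964, 0.26, -0.015]
contact_force: [-7.1, -1.7, 14.4]
opening: 0.0
finger_force: 7.2
```

Request:
send_rows(moves="0 0 0 0 0.025 -0.043 -1;0 0 0 0 0 -0.3 -1;0 0 0 0 0 -0.6 -1;0 0 0 0 -0.2 -0.9 -1;0 0 0 0 -0.4 -0.9 -1;0 0 0 0 -0.4 -0.9 -1;0 0 0 0 -0.4 -0.9 -1")

```text
time: 11.82
eef_pos: [0.5721, -0.2196, 0.187]
tcp_rot: [-0.052, 0.964, 0.259, -0.014]
contact_force: [-0.5, 1.0, 0.2]
opening: 0.003
finger_force: 0.0
```

```bash
python3 - <<'E'
from h import *
t=ctrl.read_camera('top');s=ctrl.read_camera('side');st=ctrl.get_state();print(st['time'],st['eef_pos'],st['contact_force'])
for c in(t,s):
    im=c['image'].astype(int); m=((im[:,:,0]>im[:,:,2]+70)&(im[:,:,0]>130)).astype(np.uint8)
    n,_,S,C=cv2.connectedComponentsWithStats(m)
    for i in range(1,n):
        p=onz(c,*C[i],.06)
        if S[i,4]>5 and abs(p[0]-.555)<.04 and abs(p[1]+.06)<.04: print(C[i],S[i],p)
a=cv2.resize(s['image'][150:270,245:375,::-1],None,fx=4.5,fy=4.5,interpolation=2);cv2.imwrite('pics/v8.png',a)
E
```

```text
11.925 [ 0.57226483 -0.21899447  0.18768641] [-0.19246935 -0.62113166  0.69690606]
[342.25 197.75] [340 196   5   5  20] [ 0.55561452 -0.0601679   0.06      ]
[314.22222222 231.74074074] [312 229   6   6  27] [ 0.55215171 -0.06377946  0.06      ]
```

View pics/v8.png

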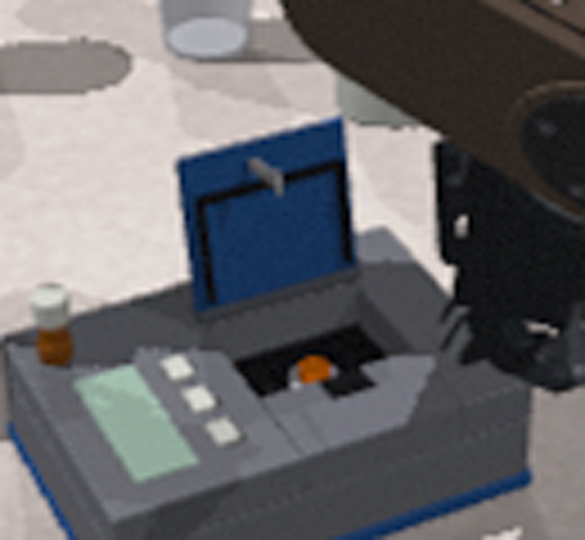

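Cap now sits about 8 mm lower, near the floor, and the press met a firm stop at 14 N, so the cuvette is home. The cover is still open, so I'll go over the top to its +y side.

Request:
send_rows(moves="0 0 0 0 0.2 -0.35 -1;0.0833 0 0 0 0.2 -0.35 -1;0.0833 0 0 0 0.2 -0.35 -1;0.0833 0 0 0 0.2 -0.35 -1;0.0833 0 0 0 0.2 -0.35 -1;0.0833 0 0 0 0.2 -0.35 -1")

```text
time: 12.68
eef_pos: [0.5723, -0.2201, 0.2685]
tcp_rot: [-0.055, 0.999, 0.001, -0.0]
contact_force: [-0.2, -0.9, 0.1]
opening: 0.006
finger_force: 0.0
```

Request:
send_rows(moves="0 0 0 0 1 0 -1;0 0 0 0 1 0 -1;0 0 0 0 1 0 -1;0 0 0 0 1 0 -1;0 0 0 0 1 0 -1")

```text
time: 13.3
eef_pos: [0.5509, -0.022, 0.2684]
tcp_rot: [-0.055, 0.999, 0.0, -0.0]
contact_force: [0.1, -0.7, 0.2]
opening: -0.002
finger_force: 0.0
```

```bash
cat >> h.py <<'E'
from scipy.spatial.transform import Rotation as R
def tip():
    ex=np.array([.994,.108,0]);ey=np.array([-.108,.994,0]);O=np.array([.5246,-.0615,0])
    st=ctrl.get_state();r=R.from_quat(st['tcp_rot']).as_matrix();T=st['eef_pos']+.014*r[:,2]
    print(st['time'],'tip',(T-O)@ex,(T-O)@ey,T[2],'toolz',r[:,2].round(3),st['contact_force'].round(1))
E
python3 -c "
from h import *
tip()"
```

```text
13.3 tip 0.030397882474728896 0.03641109738568568 0.2543715707153823 toolz [-0.001  0.    -1.   ] [ 0.1 -0.7  0.2]
```

Request:
send_rows(moves="0 0 0 0 0.3 0 -1;0 0 0 0 0.35 0 -1;0 0 0 0 0.35 0.2 -1;0 0 0 0 0.35 0.5 -1;0 0 0 0 0.35 0.5 -1;0 0 0 0 0.35 0.5 -1")

```text
time: 14.05
eef_pos: [0.5446, 0.0465, 0.1704]
tcp_rot: [-0.053, 0.999, -0.0, 0.001]
contact_force: [0.7, -0.0, 0.4]
opening: -0.003
finger_force: 0.0
```

Request:
send_rows(moves="0 0 0 0 -0.1 0.01 -1;0 0 0 0 -0.15 0.01 -1;0 0 0 0 -0.19 0.01 -1;0 0 0 0 -0.22 0.01 -1;0 0 0 0 -0.24 0.01 -1;0 0 0 0 -0.26 0.01 -1;0 0 0 0 -0.29 0.005 -1;0 0 0 0 -0.325 0 -1;0 0 0 0 -0.36 -0.005 -1;0 0 0 0 -0.395 -0.005 -1;0 0 0 0 -0.395 -0.005 -1")

```text
time: 15.42
eef_pos: [0.5518, -0.0316, 0.1698]
tcp_rot: [-0.054, 0.999, -0.0, 0.0]
contact_force: [-0.8, 1.1, 0.2]
opening: -0.003
finger_force: 0.5
```

```bash
python3 - <<'E'
from h import *
s=ctrl.read_camera('side');tip()
a=cv2.resize(s['image'][150:270,245:375,::-1],None,fx=4.5,fy=4.5,interpolation=2);cv2.imwrite('pics/v9.png',a)
E
```

```text
15.475 tip 0.030240563550669588 0.027083899775622835 0.15584911851301694 toolz [ 0.    -0.001 -1.   ] [-1.   0.5  0.8]
```

View pics/v9.png

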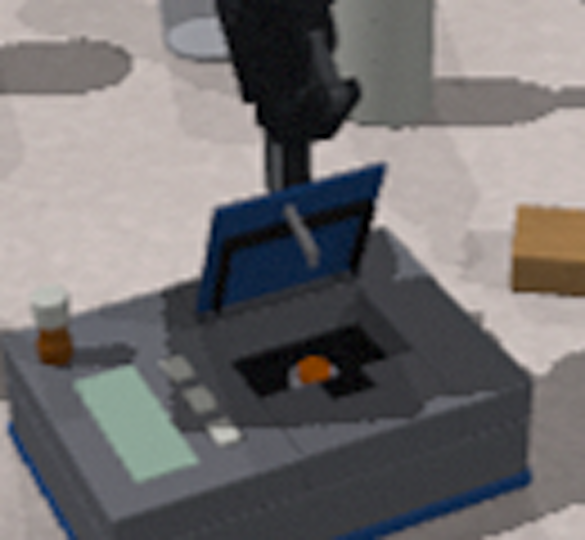

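Request:
send_rows(moves="0 0 0 0 -0.035 0.01 -1;0 0 0 0 -0.065 0.025 -1;0 0 0 0 -0.095 0.035 -1;0 0 0 0 -0.125 0.05 -1;0 0 0 0 -0.15 0.065 -1;0 0 0 0 -0.175 0.09 -1;0 0 0 0 -0.2 0.115 -1;0 0 0 0 -0.22 0.145 -1;0 0 0 0 -0.24 0.175 -1;0 0 0 0 -0.26 0.205 -1;0 0 0 0 -0.28 0.235 -1;0 0 0 0 -0.28 0.235 -1")

```text
time: 16.98
eef_pos: [0.5577, -0.0867, 0.1221]
tcp_rot: [-0.054, 0.999, -0.0, -0.0]
contact_force: [-0.5, 1.3, 1.2]
opening: -0.005
finger_force: 0.8
```

```bash
python3 -c "
from h import *
tip()"
```

```text
16.975 tip 0.030192767856360225 -0.02865403030578496 0.10806295052003759 toolz [-0. -0. -1.] [-0.5  1.3  1.2]
```

Request:
send_rows(moves="0 0 0 0 -0.02 0.03 -1;0 0 0 0 -0.035 0.06 -1;0 0 0 0 -0.045 0.085 -1;0 0 0 0 -0.045 0.1 -1;0 0 0 0 -0.045 0.11 -1;0 0 0 0 -0.045 0.115 -1;0 0 0 0 -0.045 0.12 -1;0 0 0 0 -0.045 0.125 -1;0 0 0 0 -0.045 0.13 -1;0 0 0 0 -0.045 0.13 -1")

```text
time: 18.23
eef_pos: [0.5589, -0.0958, 0.0975]
tcp_rot: [-0.054, 0.999, -0.0, 0.0]
contact_force: [-2.7, -2.0, 6.5]
opening: -0.002
finger_force: 3.2
```

Request:
send_rows(moves="0 0 0 0 0 0.005 -1;0 0 0 0 0 0.01 -1;0 0 0 0 0 0.01 -1;0 0 0 0 0 0.01 -1")

```text
time: 18.73
eef_pos: [0.559, -0.0959, 0.097]
tcp_rot: [-0.055, 0.999, -0.0, -0.0]
contact_force: [-4.9, -1.4, 12.3]
opening: -0.003
finger_force: 6.3
```

Firm stop at the same height as the first press. Now I lift straight up and check.

Request:
send_rows(moves="0 0 0 0 0 -0.03 -1;0 0 0 0 0 -0.08 -1;0 0 0 0 -0.2 -0.3 -1;0 0 0 0 -0.5 -0.6 -1;0 0 0 0 -0.7 -0.7 -1;0 0 0 0 -0.7 -0.7 -1;0 0 0 0 -0.7 -0.7 -1;0 0 0 0 -0.7 -0.7 -1;0 0 0 0 -0.7 -0.7 -1;0 0 0 0 -0.7 -0.7 -1")

```text
time: 19.98
eef_pos: [0.5737, -0.2336, 0.2339]
tcp_rot: [-0.055, 0.998, 0.0, -0.0]
contact_force: [-0.4, -0.6, 0.6]
opening: 0.003
finger_force: 0.0
```

```bash
python3 - <<'E'
from h import *
s=ctrl.read_camera('side');tip()
a=cv2.resize(s['image'][120:290,225:400,::-1],None,fx=3,fy=3,interpolation=2);cv2.imwrite('pics/v10.png',a)
E
```

```text
20.025 tip 0.030284271045725585 -0.17659587378907815 0.22014772086985818 toolz [-0.001  0.001 -1.   ] [1.7 0.2 0. ]
```

View pics/v10.png

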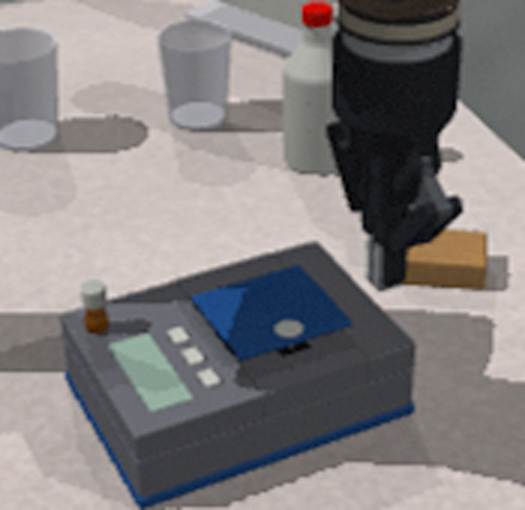

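The cover is flush and latched 1.2 s after release, with the pad at crop position (289,328) as at the start. The arm is clear and the vial and other bystanders in view look undisturbed, so I'm handing in.

```bash
python3 -c "
from plant import ctrl
print(ctrl.sign_off())"
```

```text
the job is handed in; nothing more can be done
None
```

I've handed the job in: the cover sprang open, the cuvette was pushed down to a firm stop, and the cover is closed and stayed latched after release; the sign-off gave no verdict.

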